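# Set a cast under the grinding shield and hold the shield at its mark

### The job

Set the full-arch stone cast (the horseshoe one standing on the bench) teeth up, square and centred on the black rubber pad between the two hand rests of the grinding station, straight heel side towards the suction mouth, and let go of it. Then take the folded-back clear shield by its bar, swing it forward over the cast until its side rail lines up with the marker on the quadrant rod, and keep holding it there: its hinge clamp is slack and I am going to tighten it, so finish with the gripper still holding the shield at the mark. Do not let the shield drop, and leave the marker, the other casts, jars and tools where they are.

Things in the scene. Friction and masses are not known exactly. Their poses are not given: they have to be found in the camera images.
- station: grey suction station, fixed. Origin: at bench height below the middle of the housing's front face; x points from the tray into the housing, y to the left, z up. Housing x 0 to 110 mm, 270 wide, 140 high, dark grilled mouth in front, duct behind to x 200. Steel tray in front to x -155. Wooden hand rests on it, x -140 to -20, y 80 to 126 on either side, tops 25 mm above the bench
- pad (a point): centre of the upper face of the black rubber pad, 84 mm (station x) by 78 mm (station y), on the tray midway between the hand rests, 75 mm in front of the mouth; 8 mm above the bench. Axes as the station's
- cast: full-arch cast of buff stone, 0.15 kg: base 26 mm high, 60 long (x), 52 wide (y), horseshoe of teeth to 38 mm. Origin: centre of the underside. x points to the flat heel side, -x to the rounded front with the front teeth, z up. Its sides are flat and parallel from x -4 to 30 mm. At the start it stands on the bench, on the right, in one of two places (the half cast in the other)
- cast_front (a point): foot of the cast's rounded front end, 30 mm from its origin along -x; same axes as the cast
- shield (a joint): swing of the clear shield (250 mm wide, aluminium rails at both sides) about its level hinge along station y, rad. 0: folded back on its stop, leaning 0.35 past upright away from the worker; 0.35: upright; larger: forward over the tray, to a stop at 1.9. Hardly any friction: it falls back below 0.35 and forward above. About 0.4 kg: 1 to 2 N at the bar hold it at the mark
- shield_bar (a point): middle of the shield's grab bar: round steel, 11 mm diameter, 128 long, along station y, 175 mm from the hinge axis, beyond the free edge. Two 8 mm stubs 116 mm apart join it to the shield's edge rail, 10 mm thick, which begins 45 mm below the bar's axis: fingers can straddle the bar. Axes: z from hinge to bar, y as station y, x square to the panel
- shield_hinge (a point): point on the hinge axis at mid-width: station x 30 mm, y 0, 155 mm above the bench; axes as shield_bar. At joint value q the bar lies at station x = 30 + 175 sin(0.35 - q) mm, z = 155 + 175 cos(0.35 - q) mm
- marker (a joint): place of the marker along the quadrant rod, rad, in the measure of shield: the shield lines up with the marker when both values are equal. Lies between 0.79 and 1.13, clamped stiffly; must not be shifted
- marker_tip (a point): tip of the marker's pointer, 128 mm from the hinge axis at station y 139 mm, beside the shield's left rail. The marker is a dark steel block 11 x 10 x 16 mm with a pointer blade and a thumb screw, clamped on the thin curved quadrant rod (100 mm radius about the hinge). z: from the hinge axis through the marker, the direction the shield's z has to take
- half_cast: half-arch cast of the same buff stone, a straight bar 60 x 26 mm, 35 mm high with one row of six teeth; leave it alone. Origin: centre of the underside, x along it
- jar_a: small white screw-lid jar, 40 mm diameter, 42 mm high; leave it alone
- jar_b: small white screw-lid jar, 40 mm diameter, 42 mm high; leave it alone
- jar_c: small white screw-lid jar, 40 mm diameter, 42 mm high; leave it alone
- dropper: white dropper bottle, 29 mm diameter, 82 mm high; leave it alone
- brush: flat brush lying on the bench, 160 mm long; leave it alone
- articulator: brass articulator with two mounted casts, 105 x 80 mm, 112 mm high, at the left; leave it alone
Things that resemble listed ones, but are neither listed nor needed, are in the scene too. Leave any red look-alike of the cast alone.

How it is judged:
By the outcome, as a careful person would: the job done as asked, in the order asked, and still so for the second after the job is handed in, while the arm keeps its last pose, push and grip.
It also fails if it takes over 58 s, if anything falls off the work surface, if the arm or the gripper's body presses on something with over 40 N, if the wrist force passes 120 N, or if a joint passes its speed limit or range.

### The arm

A 6-joint arm with a two-finger parallel gripper is mounted at the origin on the work surface. World frame = base frame: x ahead of the robot, y to its left, z up, the work surface at z = 0. Lengths are in m, angles in rad, forces in N, time in s.
With the tool pointing down it reaches from about 0.2 to 0.875 m from the base axis. Payload 3.4 kg.
Tool frame: the origin (TCP) lies between the finger pads; the fingertips stand 25 mm ahead of it and the grasp point (between the pads) lies 6 mm ahead of it (r.nose_length is the z of the fingertips in the tool frame, in m); z points along the fingers, y is the line along which they close (so a half turn about z gives the same grasp; the last joint's range is limited). The gripper opens to 94 mm and grips with 3 to 60 N. Pads are 16 mm wide; open, the fingers measure 119 mm over their backs; the gripper's body (75 mm by 177 mm) begins 78 mm behind the grasp point.
Start: joints at [-1.373, 0.276, 1.505, -0, 1.361, -0.121], TCP at [0.18, -0.546, 0.23] pointing down, gripper open.
Joint ranges: [-2.89, 2.89], [-0.75, 2.08], [0.22, 2.7], [-1.18, 4.32], [0.11, 2.71], [-2.7, 2.7]. Speed limits (rad/s): [2.57, 2.57, 3.14, 3.14, 3.14, 3.14].

### API

Orientations are given as a unit quaternion [w, x, y, z].
In Python, from plant import r, gripper_to, inverse_kinematics, vision, models, telemetry gives the robot as it stands. Calls block until the motion is done:
- r.move_to(position, orientation): joint-space move of the TCP to a pose.
- r.move_l(position, rot=None, vel=0.15, guard=None): straight line of the TCP; rot=None keeps the orientation; vel is the mean speed in m/s. With guard (N) it stops when the force on the tool has changed by that much, and returns True; else False.
- r.movej(angles): joint-space move.
- gripper_to(opening, f_grip=None): finger opening in m; f_grip is the grip in N (None keeps the last); returns when the fingers have stopped.
- r.hold(seconds).
- inverse_kinematics(position, orientation): joint angles nearest the present ones, or None.
- vision.snapshot(name): name is "side" or "top"; returns the picture (384x512x3 uint8, red, green, blue); there is no depth.
- vision.get_calibration(name): a dict with "fx", "fy", "cx", "cy" (pixels), "position" and "orientation" of the camera in the world. Camera axes: x right, y down, z forward; pixel columns grow to the right and rows downward; lengths in m; the calibration is good to about 2 mm. A picture is of the moment at which its call begins. get_calibration takes no time and is no camera call.
A pose or a line that the arm cannot do raises r.PlanningError and nothing moves.
- r.sign_off(): hands the job in; it is judged then, once.
Trained networks look in the newest picture that a camera, given by its name, has taken for a name from the list of things; names that differ only in an ending like _2 or _b are one class to them, and where a whole thing is asked for, a point or a joint stands for the part that bears it (a point fixed in the world has none). Each returns a list of dicts, best first, with "score" (0 to 1); they miss things now and then, are a little off and sometimes report something else, mostly with a low value. They report only what shows in the picture. A call takes as long as a camera call. They do not tell look-alikes from the thing itself.
- models.boxes_of(thing, camera): "at" ([x, y, z] in m, in world coordinates, good to about 4 mm: the middle of the surface that is visible of it).
- models.regions_of(thing, camera): "pixels" (384x512 bool, what is visible of it).
- models.mark_of(thing, camera): "at" ([x, y, z] in m, in world coordinates, good to about 4 mm: a listed point, or the origin of a listed thing).
Readings, each from a call of its own:
- telemetry.current_t(): time.
- telemetry.current_joints(): joint angles.
- telemetry.current_dq(): joint speeds.
- telemetry.current_joint_efforts(): joint torques, N m.
- telemetry.current_ee_pos(): TCP position.
- telemetry.current_tool_rot(): TCP orientation.
- telemetry.current_wrist_force(): force on the tool from outside, world axes, zero at the start.
- telemetry.current_torque(): the same for the moment, N m.
- telemetry.current_opening(): finger opening in m.
- telemetry.current_finger_force(): force on a finger pad.
Only numpy, scipy, OpenCV 4.12 (cv2) and the standard library are available. Lean on these libraries where they do the work, as an engineer would, in place of code of your own. Each camera call takes 0.05 s, during which the arm holds its last target. There are 200 camera calls.

## Working session

There is one attempt and no reset: what is moved stays moved. The work goes in short steps, each a Python script; the robot and the scene stay as the last script left them, time stands still between calls to the robot, and variables do not carry over. Pictures are saved under pics/ and viewed, at most 10 in all, crops included, and the job is handed in when it is done.

```bash
ls; mkdir -p pics; python3 - <<'E'
from plant import r, vision, models, telemetry
import cv2, numpy as np
for c in ("side","top"):
    im=vision.snapshot(c); cv2.imwrite(f"pics/{c}0.png",im[:,:,::-1])
    k=vision.get_calibration(c); print(c,{a:np.round(b,4) for a,b in k.items()})
    for t in ("station","pad","cast","cast_front","half_cast","shield_bar","shield_hinge","marker_tip","marker"):
        try:
            for d in models.mark_of(t,c)[:3]: print(c,t,np.round(d["at"],4),round(d["score"],2))
        except Exception as e: print(t,repr(e)[:80])
print(telemetry.current_t(), telemetry.current_opening(), telemetry.current_tool_rot())
E
```

```text
pics
side {'fx': np.float64(377.9248), 'fy': np.float64(377.9248), 'cx': np.float64(256.3609), 'cy': np.float64(189.6058), 'position': array([ 0.1104, -0.7359,  0.8832]), 'orientation': array([-0.4268,  0.866 , -0.2338,  0.115 ])}
side station [5.869e-01 1.277e-01 4.000e-04] 0.97
side pad [0.5128 0.1183 0.0106] 0.9
side cast [ 0.6293 -0.2293  0.0018] 0.62
side cast [ 6.792e-01 -3.270e-01 -3.000e-04] 0.57
side cast [ 0.7394 -0.2014 -0.0013] 0.17
side cast_front [ 0.6039 -0.2043  0.002 ] 0.86
side half_cast [ 4.508e-01 -2.752e-01  2.000e-04] 0.58
side shield_bar [0.6746 0.1438 0.3186] 0.76
side shield_hinge [0.6158 0.1356 0.1554] 0.96
side shield_hinge [ 0.6047 -0.2072  0.0023] 0.64
side marker_tip [0.5329 0.2652 0.2716] 0.59
marker ValueError('it knows: articulator, brush, cast, cast_front, dropper, half_cast, 
top {'fx': np.float64(460.5371), 'fy': np.float64(460.5371), 'cx': np.float64(260.2935), 'cy': np.float64(191.11), 'position': array([0.3063, 0.0265, 1.63  ]), 'orientation': array([-0.0488,  0.7054, -0.7043,  0.0641])}
top station [0.5832 0.1353 0.0032] 0.62
top pad [0.5108 0.1196 0.0083] 0.86
top pad [ 0.4579 -0.2791  0.0015] 0.16
top cast [ 0.6275 -0.228   0.0025] 0.79
top cast [0.67   0.1442 0.3161] 0.73
top cast [ 0.6827 -0.3285 -0.0009] 0.48
top cast_front [ 0.5972 -0.212   0.0014] 0.51
top cast_front [ 0.6674 -0.2946  0.0024] 0.51
top half_cast [ 0.4553 -0.2785  0.0054] 0.6
top shield_bar [0.6733 0.1463 0.3174] 0.94
top shield_hinge [0.6165 0.1343 0.1561] 0.79
top shield_hinge [ 0.5712 -0.3967 -0.0031] 0.45
top marker_tip [0.5335 0.2679 0.2684] 0.59
top marker_tip [ 0.5714 -0.3956 -0.0032] 0.53
marker ValueError('it knows: articulator, brush, cast, cast_front, dropper, half_cast, 
0.9 0.09423148479009108 [3.70002076e-05 9.87321239e-01 1.58734906e-01 3.44473301e-06]
```

View pics/side0.png

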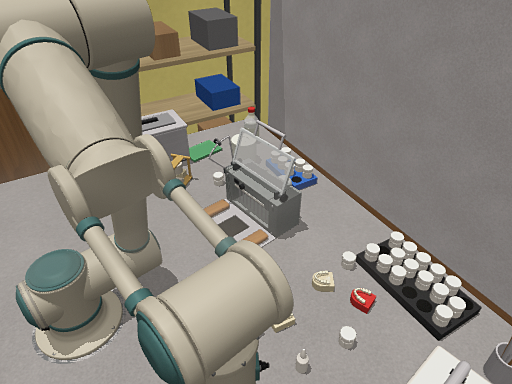

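View pics/top0.png

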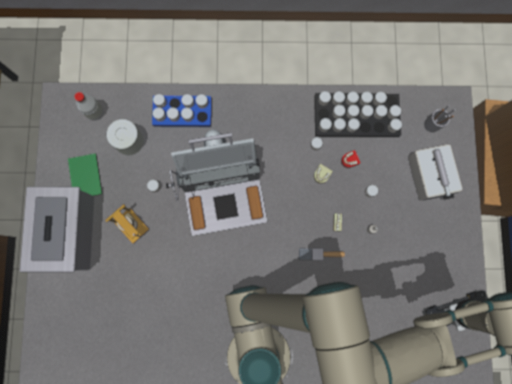

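The side view shows the buff horseshoe cast at about (323,280), with the red look-alike at (363,298) and the half cast at (285,322). The pad lies between the rests at (233,227), and the shield is folded back with its bar at (265,125). The top view agrees: cast (323,173), pad (226,206), bar (212,142).

Next I'll refine the poses with repeated marks and silhouette fits.

```bash
cat > h.py <<'E'
import numpy as np, cv2
from scipy.spatial.transform import Rotation as R
from plant import vision
def rot(q): return R.from_quat(np.roll(q,-1))
def proj(P,c):
    k=vision.get_calibration(c); p=rot(k["orientation"]).inv().apply(np.atleast_2d(P)-k["position"])
    return np.c_[k["fx"]*p[:,0]/p[:,2]+k["cx"],k["fy"]*p[:,1]/p[:,2]+k["cy"]]
def place(L,x,y,yaw,z=0): return R.from_euler('z',yaw).apply(L)+[x,y,z]
S=8
def mask(P,c):  # convex-hull silhouette, antialiased at camera resolution
    m=np.zeros((384*S,512*S),np.uint8)
    h=cv2.convexHull(((proj(P,c)+.5)*S).astype(np.float32)).astype(np.int32)
    cv2.fillConvexPoly(m,h,1); return cv2.resize(m.astype(np.float32),(512,384),interpolation=cv2.INTER_AREA)
E
cat > m1.py <<'E'
from h import *
from plant import models, telemetry
from scipy.optimize import least_squares, minimize
a=np.linspace(np.pi/2,3*np.pi/2,20)
D=np.vstack([[[30,-26],[30,26]],np.c_[-4+26*np.cos(a),26*np.sin(a)]])/1000
castP=np.vstack([np.c_[D,0*D[:,0]],np.c_[D,0*D[:,0]+.026],np.c_[D*.88,0*D[:,0]+.037]])
padP=np.array([[sx*.042,sy*.039,.008] for sx in(1,-1) for sy in(1,-1)])
guess=dict(station=[.585,.131,0],pad=[.512,.119,.008],cast=[.628,-.229,0],cast_front=[.600,-.208,0],shield_bar=[.674,.145,.318],shield_hinge=[.616,.135,.155],marker_tip=[.533,.266,.270])
obs={}; M={}
for n in range(5):
  for c in("side","top"):
    im=vision.snapshot(c)
    for t,g in guess.items():
        for d in models.mark_of(t,c):
            if np.linalg.norm(np.array(d["at"])-g)<.025: obs.setdefault((t,c),[]).append(d["at"]); break
    for t in("pad","cast"):
      if n<2:
        try: 
            for d in models.regions_of(t,c):
                v,u=np.nonzero(d["pixels"]); e=proj(guess[t],c)[0]
                if abs(u.mean()-e[0])+abs(v.mean()-e[1])<12: M.setdefault((t,c),[]).append(d["pixels"].astype(np.float32)); break
        except Exception as e: print(t,repr(e)[:60])
for k,v in obs.items(): print(k,len(v),np.round(np.mean(v,0),4),np.round(np.std(v,0),4))
mu={t:np.mean([np.mean(obs[t,c],0) for c in("side","top") if (t,c) in obs],0) for t in guess}
loc=dict(station=[0,0,0],pad=[-.075,0,.008],shield_hinge=[.03,0,.155],shield_bar=[.03+.175*np.sin(.35),0,.155+.175*np.cos(.35)])
f=least_squares(lambda p:np.concatenate([(place(l,*p)-mu[t])[0:2] if 0 else (place(np.array(l),*p)-mu[t])[:2] for t,l in loc.items()]),[.585,.131,.17]).x
print("station by marks",np.round(f,4))
fit={}
for t,P,x0 in(("pad",padP,[*mu["pad"][:2],f[2]]),("cast",castP,[*mu["cast"][:2],-.7])):
  for cs in(["side"],["top"],["side","top"]):
    cs=[c for c in cs if (t,c) in M]
    if not cs: continue
    ref={c:np.mean(M[t,c],0) for c in cs}
    cost=lambda p:sum(np.abs(mask(place(P,*p),c)-ref[c]).sum()/ref[c].sum() for c in cs)
    s=minimize(cost,x0,method="Nelder-Mead",options=dict(initial_simplex=[x0]+[list(np.array(x0)+d) for d in([.006,0,0],[0,.006,0],[0,0,.15])],maxiter=120,xatol=1e-4,fatol=1e-4))
    print(t,cs,np.round(s.x,4),round(s.fun,3))
tip=R.from_euler('z',-f[2]).apply(mu["marker_tip"]-[f[0],f[1],0]); print("tip local",tip,"q",.35-np.arctan2(tip[0]-.03,tip[2]-.155),"r",np.hypot(tip[0]-.03,tip[2]-.155))
for c in("side","top"):
    if ("marker_tip",c) in obs:
        d=R.from_euler('z',-f[2]).apply(np.mean(obs["marker_tip",c],0)-np.mean(obs["shield_hinge",c],0)); print(c,d,.35-np.arctan2(d[0],d[2]))
print("t",telemetry.current_t())
E
time python3 m1.py
```

```text
('station', 'side') 5 [ 0.5902  0.129  -0.0013] [0.0015 0.001  0.0013]
('pad', 'side') 4 [0.511  0.1185 0.0117] [0.0011 0.0021 0.0014]
('cast', 'side') 5 [ 0.6299 -0.2304  0.0022] [0.0012 0.0018 0.001 ]
('cast_front', 'side') 5 [ 6.017e-01 -2.064e-01 -2.000e-04] [0.0015 0.0016 0.0011]
('shield_bar', 'side') 5 [0.6738 0.1446 0.3194] [0.001  0.0015 0.0016]
('shield_hinge', 'side') 5 [0.6154 0.1359 0.1545] [0.0012 0.0009 0.0017]
('marker_tip', 'side') 5 [0.5334 0.2649 0.2722] [0.0009 0.0019 0.0017]
('station', 'top') 5 [0.5846 0.1353 0.0029] [0.0016 0.0013 0.0015]
('pad', 'top') 5 [0.5111 0.1197 0.0058] [0.0004 0.0015 0.0011]
('cast', 'top') 5 [ 0.6259 -0.2257  0.0031] [0.0017 0.0018 0.0002]
('cast_front', 'top') 5 [ 5.999e-01 -2.128e-01 -1.000e-04] [0.0012 0.0011 0.0014]
('shield_bar', 'top') 5 [0.6745 0.1468 0.3177] [0.0015 0.0011 0.0013]
('shield_hinge', 'top') 5 [0.6166 0.1327 0.1565] [0.0017 0.0014 0.002 ]
('marker_tip', 'top') 5 [0.5352 0.2658 0.2703] [0.0013 0.0009 0.0011]
station by marks [0.586  0.131  0.1586]
cast ['side'] [ 0.6258 -0.2252 -0.5516] 0.075
cast ['top'] [ 0.6257 -0.2283 -0.5631] 0.049
cast ['side', 'top'] [ 0.6254 -0.2276 -0.5679] 0.151
tip local [-0.02987516  0.1408442   0.27127   ] q 0.8255490536486947 r 0.13078129880309816
side [-0.06058697  0.14037287  0.11768   ] 0.8254529942562094
top [-0.05935001  0.14430686  0.11382   ] 0.8306501133655513
t 5.3
real	0m19.252s
user	0m5.371s
sys	0m2.600s
```

```bash
cat > m2.py <<'E'
from h import *
from scipy.optimize import minimize
padP=np.array([[sx*.042,sy*.039,.008] for sx in(1,-1) for sy in(1,-1)])
g={};ref={}
for c in("top","side"):
    im=cv2.cvtColor(cv2.imread(f"pics/{c}0.png"),cv2.COLOR_BGR2GRAY).astype(np.float32); e=proj([.511,.119,.008],c)[0].round().astype(int)
    dark=im[e[1]-3:e[1]+4,e[0]-3:e[0]+4].mean(); w=im[e[1]-25:e[1]+26,e[0]-25:e[0]+26]
    m0=mask(place(padP,.511,.119,.16),c); k=np.ones((3,3)); ring=(cv2.dilate(m0,k,iterations=2)>0)&(cv2.dilate(m0,k,iterations=1)<=0)
    br=np.median(im[ring]); f=np.clip((br-im)/(br-dark),0,1); roi=cv2.dilate(m0,k,iterations=2)>0
    ref[c]=(f,roi); print(c,dark,br,f[roi].sum(),m0.sum())
for cs in(["top"],["side"],["top","side"]):
    cost=lambda p:sum(((mask(place(padP,*p),c)-ref[c][0])[ref[c][1]]**2).sum()/ref[c][0][ref[c][1]].sum() for c in cs)
    x0=np.array([.511,.119,.16]); s=minimize(cost,x0,method="Nelder-Mead",options=dict(initial_simplex=[x0]+[x0+d for d in([.005,0,0],[0,.005,0],[0,0,.1])],maxiter=120,xatol=1e-4,fatol=1e-5))
    print(cs,np.round(s.x,4),round(s.fun,3))
from plant import inverse_kinematics as ik
def tool(yaw,tilt=0,flip=0): return (R.from_euler('z',yaw)*R.from_euler('y',tilt)*R.from_euler('x',np.pi)*R.from_euler('z',flip))
def wxyz(r): return np.roll(r.as_quat(),1)
yaw=.16; st=np.array([.586,.131,0])
print("cast"); 
for fl in(0,np.pi):
    print(fl,ik([.633,-.232,.03],wxyz(tool(-.57,0,fl))),ik([.521,.121,.038],wxyz(tool(yaw,0,fl))))
for q in(0,.4,.825):
  for off in(0,-.2,-.35,-.5):
    for fl in(np.pi/2,-np.pi/2):
      u=R.from_euler('z',yaw)
      b=st+u.apply([.03+.175*np.sin(.35-q),0,.155+.175*np.cos(.35-q)])
      T=tool(yaw,.35-q+off,fl); j=ik(b-.006*T.apply([0,0,1]),wxyz(T)); print(q,off,round(fl,1),T.apply([0,0,1]).round(2),None if j is None else np.round(j,2))
E
python3 m2.py
```

```text
top 51.7551 175.5 499.69284 523.6406
side 86.02041 192.0 411.9068 396.65625
['top'] [0.5136 0.1151 0.179 ] 0.022
['side'] [0.5131 0.1165 0.1753] 0.051
['top', 'side'] [0.5131 0.1157 0.1725] 0.076
cast
0 [-4.54428719e-01  5.74157551e-01  1.54236031e+00 -4.44089210e-16
  1.02507479e+00  1.68636761e+00] [ 9.80812881e-02  3.97074058e-01  1.86212774e+00 -4.44089210e-16
  8.82390854e-01  1.50887761e+00]
3.141592653589793 [-4.54428719e-01  5.74157551e-01  1.54236031e+00 -4.44089210e-16
  1.02507479e+00 -1.45522505e+00] [ 9.80812881e-02  3.97074058e-01  1.86212774e+00 -4.44089210e-16
  8.82390854e-01 -1.63271504e+00]
0 0 1.6 [-0.34 -0.05 -0.94] None
0 0 -1.6 [-0.34 -0.05 -0.94] [ 0.12  0.67  0.67 -0.02  2.15 -0.05]
0 -0.2 1.6 [-0.15 -0.02 -0.99] None
0 -0.2 -1.6 [-0.15 -0.02 -0.99] [ 0.12  0.53  0.89 -0.01  1.88 -0.05]
0 -0.35 1.6 [ 0. -0. -1.] None
0 -0.35 -1.6 [ 0. -0. -1.] [ 0.11  0.43  1.04 -0.    1.67 -0.05]
0 -0.5 1.6 [ 0.15  0.02 -0.99] None
0 -0.5 -1.6 [ 0.15  0.02 -0.99] [ 0.11  0.34  1.2   0.01  1.46 -0.05]
0.4 0 1.6 [ 0.05  0.01 -1.  ] None
0.4 0 -1.6 [ 0.05  0.01 -1.  ] [ 0.1   0.28  1.24  0.    1.57 -0.06]
0.4 -0.2 1.6 [ 0.24  0.04 -0.97] None
0.4 -0.2 -1.6 [ 0.24  0.04 -0.97] [ 0.1   0.17  1.42  0.02  1.3  -0.07]
0.4 -0.35 1.6 [ 0.38  0.06 -0.92] None
0.4 -0.35 -1.6 [ 0.38  0.06 -0.92] [ 0.09  0.09  1.56  0.03  1.1  -0.08]
0.4 -0.5 1.6 [ 0.52  0.08 -0.85] None
0.4 -0.5 -1.6 [ 0.52  0.08 -0.85] [ 0.08  0.02  1.69  0.05  0.88 -0.1 ]
0.825 0 1.6 [ 0.45  0.07 -0.89] None
0.825 0 -1.6 [ 0.45  0.07 -0.89] [ 0.07 -0.05  1.78  0.05  0.94 -0.11]
0.825 -0.2 1.6 [ 0.62  0.1  -0.78] None
0.825 -0.2 -1.6 [ 0.62  0.1  -0.78] [ 0.05 -0.13  1.95  0.11  0.66 -0.17]
0.825 -0.35 1.6 [ 0.73  0.12 -0.68] None
0.825 -0.35 -1.6 [ 0.73  0.12 -0.68] [ 0.04 -0.17  2.08  0.22  0.43 -0.28]
0.825 -0.5 1.6 [ 0.82  0.13 -0.56] [ 0.02 -0.19  2.21  0.65  0.19  2.42]
0.825 -0.5 -1.6 [ 0.82  0.13 -0.56] [ 0.02 -0.19  2.21  0.65  0.19 -0.72]
```

```bash
python3 - <<'E'
import cv2,numpy as np
a=cv2.imread("pics/top0.png")[120:250,140:280]; b=cv2.imread("pics/side0.png")[95:265,180:330]
f=lambda x,h:cv2.resize(x,None,fx=h/x.shape[0],fy=h/x.shape[0],interpolation=cv2.INTER_CUBIC)
cv2.imwrite("pics/c1.png",np.hstack([f(a,350),f(b,350)]))
E
```

```text
(no output)
```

View pics/c1.png

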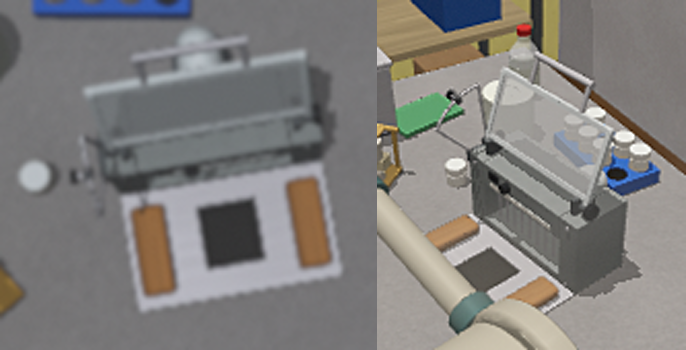

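The crop shows the pad square between the rests, the shield folded back with its bar unobstructed, and the marker on the left rod at about (78,175) in the top half. Next I'll check the station yaw with the wooden rests, then pick up the cast.

```bash
cat >> h.py <<'E'
def tool(yaw,tilt=0,flip=0): return (R.from_euler('z',yaw)*R.from_euler('y',tilt)*R.from_euler('x',np.pi)*R.from_euler('z',flip))
def wxyz(r): return np.roll(r.as_quat(),1)
E
cat > p1.py <<'E'
from h import *
from scipy.optimize import minimize
im=cv2.cvtColor(cv2.imread("pics/top0.png"),cv2.COLOR_BGR2HSV)
o=((im[:,:,0]<20)&(im[:,:,1]>90)).astype(np.float32)
B=[np.array([[x,s*y,z] for x in(-.14,-.02) for y in(.08,.126) for z in(.004,.025)]) for s in(1,-1)]
mk=lambda p:sum(mask(place(b,*p),"top") for b in B)
roi=cv2.dilate(mk([.586,.131,.165]),np.ones((3,3)),iterations=4)>0
cost=lambda p:np.abs(mk(p)-o)[roi].sum()/o[roi].sum()
x0=np.array([.586,.131,.165]); s=minimize(cost,x0,method="Nelder-Mead",options=dict(initial_simplex=[x0]+[x0+d for d in([.005,0,0],[0,.005,0],[0,0,.05])],maxiter=100,xatol=1e-4,fatol=1e-4))
print("rests:",s.x.round(4),round(s.fun,3),"pad",place(np.array([-.075,0,.008]),*s.x).round(4))
from plant import r,gripper_to,telemetry as T
cx,cy,cw=.6262,-.2278,-.57
g=place(np.array([.011,0,0]),cx,cy,cw); Q=wxyz(tool(cw))
r.move_to([g[0],g[1],.13],Q); print(T.current_t())
print(r.move_l([g[0],g[1],.030],vel=.15,guard=8),T.current_ee_pos(),T.current_wrist_force())
gripper_to(.03,25); print("open",T.current_opening(),T.current_finger_force())
r.move_l([g[0],g[1],.16],vel=.2); print(T.current_opening(),T.current_wrist_force(),T.current_t())
E
python3 p1.py
```

```text
rests: [0.5879 0.1295 0.1805] 0.378 pad [0.5141 0.1161 0.008 ]
7.3167
False [ 0.63609762 -0.2343323   0.03083643] [ 0.32847975 -0.16793247  0.38775645]
open 0.05171361005919667 24.994014501571655
0.05178909750175938 [-0.27008514  0.51644621 -2.10426266] 9.6583
```

Held: the opening matches the 52 mm width. Now I'll carry it over and place it.

```bash
cat > p2.py <<'E'
from h import *
from plant import r,gripper_to,models,telemetry as T
px,py,w=.5128,.117,.174
g=place(np.array([.011,0,0]),px,py,w); Q=wxyz(tool(w))
r.move_to([.46,-.10,.17],Q); r.move_to([g[0],g[1],.13],Q); r.move_l([g[0],g[1],.055],vel=.15)
r.hold(.2); print(T.current_t(),T.current_wrist_force())
print(r.move_l([g[0],g[1],.034],vel=.04,guard=4),T.current_ee_pos(),T.current_wrist_force())
gripper_to(.075); r.move_l([g[0],g[1],.15],vel=.2); r.move_to([.40,-.12,.30],Q)
S=[]
for c in("side","top"):
    im=vision.snapshot(c); cv2.imwrite(f"pics/{c}1.png",im[:,:,::-1])
    for n in range(3):
      if n: vision.snapshot(c)
      for t in("cast","cast_front","pad"):
        for d in models.mark_of(t,c):
            if np.linalg.norm(np.array(d["at"])-[.51,.118,.01])<.05: S.append((t,c,*d["at"])); break
for t in("cast","cast_front","pad"):
    for c in("side","top"):
        v=[s[2:] for s in S if s[:2]==(t,c)]; print(t,c,len(v),np.mean(v,0).round(4) if v else "")
print(T.current_t())
f=lambda x,h:cv2.resize(x,None,fx=h/x.shape[0],fy=h/x.shape[0],interpolation=cv2.INTER_CUBIC)
a=cv2.imread("pics/top1.png")[160:250,170:290]; b=cv2.imread("pics/side1.png")[180:270,180:300]
cv2.imwrite("pics/c2.png",np.hstack([f(a,290),f(b,290)]))
E
python3 p2.py
```

```text
12.3167 [-0.35916621 -0.49952755 -2.25540859]
True [0.52363739 0.11896444 0.03761562] [0.39977821 0.02249669 1.42429656]
cast side 2 [0.5142 0.111  0.0107]
cast top 3 [0.5095 0.1162 0.0094]
cast_front side 3 [0.4831 0.1173 0.0061]
cast_front top 2 [0.4788 0.1083 0.0054]
pad side 3 [0.5102 0.1194 0.0099]
pad top 3 [0.5114 0.1209 0.0066]
16.4167
```

View pics/c2.png

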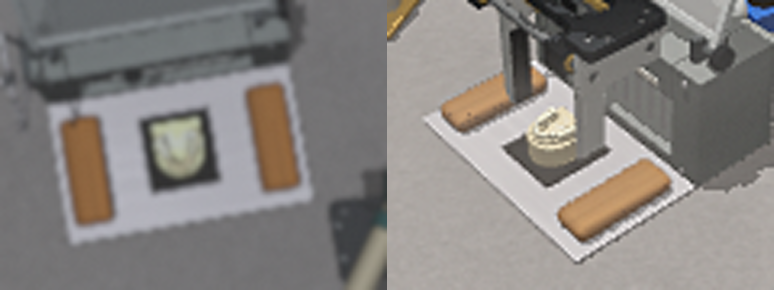

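In the top view the cast sits on the pad with its heel to the mouth and margins about even. Its front is at crop (180,178), and the pad centre is at about (179,150). I'll fit its silhouette against the pad fit from the same camera.

```bash
cat > m3.py <<'E'
from h import *
from plant import models,r,telemetry as T
from scipy.optimize import minimize
a=np.linspace(np.pi/2,3*np.pi/2,20)
D=np.vstack([[[30,-26],[30,26]],np.c_[-4+26*np.cos(a),26*np.sin(a)]])/1000
P=np.vstack([np.c_[D,0*D[:,0]],np.c_[D,0*D[:,0]+.026],np.c_[D*.88,0*D[:,0]+.037]])+[0,0,.008]
r.move_to([.36,.0,.45],wxyz(tool(0,0,-np.pi/2)))
for c in("top","side"):
    im=vision.snapshot(c); cv2.imwrite(f"pics/{c}2.png",im[:,:,::-1]); e=proj([.512,.118,.025],c)[0]
    for d in models.regions_of("cast",c):
        v,u=np.nonzero(d["pixels"])
        if abs(u.mean()-e[0])+abs(v.mean()-e[1])<15:
            ref=d["pixels"].astype(np.float32); x0=np.array([.512,.117,.17])
            s=minimize(lambda p:np.abs(mask(place(P,*p),c)-ref).sum()/ref.sum(),x0,method="Nelder-Mead",options=dict(initial_simplex=[x0]+[x0+k for k in([.005,0,0],[0,.005,0],[0,0,.15])],maxiter=120,xatol=1e-4,fatol=1e-4))
            print(c,s.x.round(4),round(s.fun,3),ref.sum()); break
print(T.current_t())
E
python3 m3.py
```

```text
top [0.5106 0.1126 0.21  ] 0.166 212.0
side [0.5102 0.1142 0.2557] 0.175 272.0
17.6667
```

```bash
python3 - <<'E'
from h import *
out=[]
for c,(u0,v0) in(("top",(190,175)),("side",(200,195))):
    im=cv2.imread(f"pics/{c}2.png")[v0:v0+60,u0:u0+75]; out.append(cv2.resize(im,None,fx=5.3,fy=5.3,interpolation=cv2.INTER_NEAREST))
cv2.imwrite("pics/c3.png",np.hstack(out))
E
```

```text
(no output)
```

View pics/c3.png

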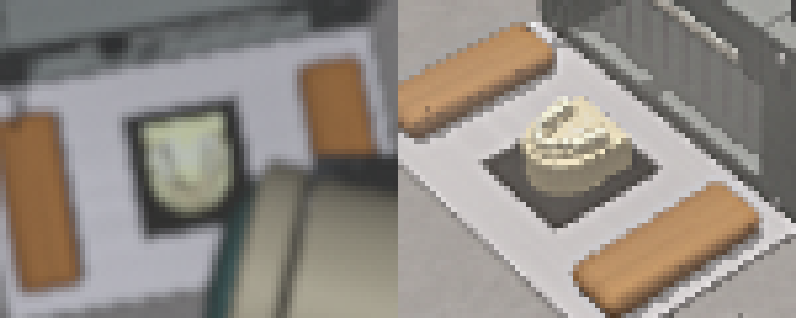

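```bash
cat > m4.py <<'E'
from h import *
from scipy.optimize import minimize
a=np.linspace(np.pi/2,3*np.pi/2,20)
D=np.vstack([[[30,-26],[30,26]],np.c_[-4+26*np.cos(a),26*np.sin(a)]])/1000
P=np.vstack([np.c_[D,0*D[:,0]],np.c_[D,0*D[:,0]+.026],np.c_[D*.88,0*D[:,0]+.037]])
def fit(name,c,x0,z):
    im=cv2.cvtColor(cv2.imread(name).astype(np.float32)/255,cv2.COLOR_BGR2LAB); b=im[:,:,2]; L=im[:,:,0]
    x0=np.array(x0); m0=mask(place(P,*x0,z),c); roi=cv2.dilate(m0,np.ones((3,3)),iterations=3)>0
    ref=((b>7)&(L>45)).astype(np.float32)
    cost=lambda p:np.abs(mask(place(P,*p,z),c)-ref)[roi].sum()/m0.sum()
    s=minimize(cost,x0,method="Nelder-Mead",options=dict(initial_simplex=[x0]+[x0+k for k in([.005,0,0],[0,.005,0],[0,0,.15])],maxiter=150,xatol=1e-4,fatol=1e-4))
    print(name,s.x.round(4),round(s.fun,3),ref[roi].sum(),m0.sum())
if __name__=="__main__":
    fit("pics/top0.png","top",[.626,-.228,-.57],0); fit("pics/side0.png","side",[.626,-.228,-.57],0)
    fit("pics/top1.png","top",[.512,.116,.17],.008); fit("pics/side2.png","side",[.512,.116,.17],.008)
E
python3 m4.py
```

```text
pics/top0.png [ 0.6289 -0.2292 -0.56  ] 0.131 222.0 244.9375
pics/side0.png [ 0.6264 -0.2243 -0.5891] 0.116 403.0 446.76562
pics/top1.png [0.5134 0.1157 0.144 ] 0.31 182.0 247.60938
pics/side2.png [0.5106 0.1172 0.1721] 0.135 277.0 319.1875
```

The independent fits agree that the cast is square and within about 2–3 mm of centre, so I'm leaving it. Next I'll grasp the shield bar with the tool aligned along the shield's radial direction.

```bash
cat > p3.py <<'E'
from h import *
from plant import r,gripper_to,models,inverse_kinematics as ik,telemetry as T
w=.172; H=np.array([.6162,.1350,.155]); U=R.from_euler('z',w)
def pose(q,d=0):
    n=U.apply([np.sin(.35-q),0,np.cos(.35-q)]); return H+(.175+.006+d)*n, wxyz(tool(w,.35-q,-np.pi/2))
def q_now():
    z=rot(T.current_tool_rot()).apply([0,0,1]); b=U.inv().apply(T.current_ee_pos()+.006*z-H); return .35-np.arctan2(b[0],b[2]),np.hypot(b[0],b[2])
if __name__=="__main__":
    gripper_to(.05)
    p,Q=pose(0,.09); r.move_to(p,Q); print(T.current_t(),T.current_joints().round(2))
    p,_=pose(0); print("guard",r.move_l(p,vel=.1,guard=8),T.current_ee_pos(),p,T.current_wrist_force())
    c="side"; cv2.imwrite("pics/side3.png",cv2.resize(vision.snapshot(c)[70:220,180:330,::-1],(600,600),interpolation=cv2.INTER_CUBIC))
    print(T.current_t())
E
python3 p3.py
```

```text
Traceback (most recent call last):
  File "p3.py", line 10, in <module>
    p,Q=pose(0,.09); r.move_to(p,Q); print(T.current_t(),T.current_joints().round(2))
                     ~~~~~~~~~^^^^^
plant.PlanningError: the arm cannot take that pose within its joint ranges
```

```bash
python3 - <<'E'
s=open('p3.py').read()
s=s.replace('''    p,Q=pose(0,.09); r.move_to(p,Q); print(''','''    bar=H+.175*U.apply([np.sin(.35),0,np.cos(.35)]); t0=tool(w,.05,-np.pi/2); z0=t0.apply([0,0,1])
    p=bar-.076*z0; print(ik(p,wxyz(t0))); r.move_to(p,wxyz(t0)); print(''')
s=s.replace('''    p,_=pose(0); print("guard",r.move_l(p,vel=.1,guard=8)''','''    p=bar-.006*z0; print("guard",r.move_l(p,vel=.1,guard=8)''')
open('p3.py','w').write(s)
E
python3 p3.py
```

```text
[ 0.11313463  0.47650522  0.80123992 -0.00312218  1.91375951 -0.0598419 ]
19.8083 [ 0.11  0.47  0.8  -0.    1.91 -0.06]
guard False [0.6758207  0.14516903 0.3265136 ] [0.67561713 0.14532173 0.32538273] [ 0.98293846 -0.84986894 -0.42912202]
20.7083
```

View pics/side3.png

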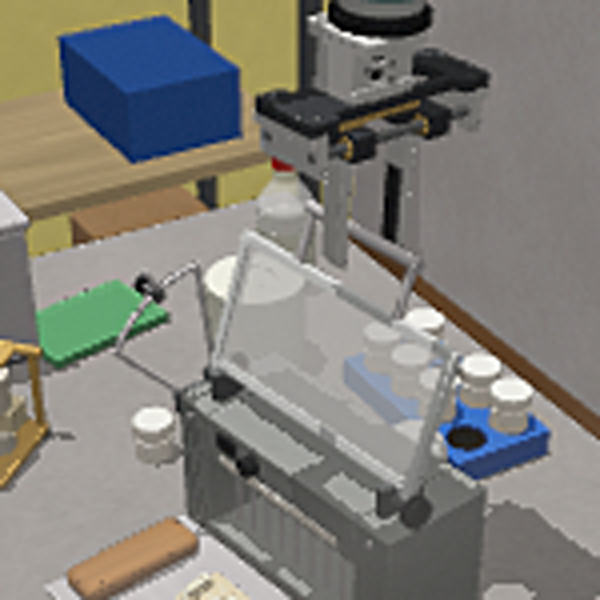

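The side view shows one finger in front of the bar and one behind, around (365,245). Next I'll align with the shield, close, and swing.

```bash
cat > p4.py <<'E'
from p3 import *
p,Q=pose(0); r.move_l(p,rot=wxyz(tool(w,.25,-np.pi/2)),vel=.03)
gripper_to(.0,20); print("opening",T.current_opening(),T.current_finger_force(),T.current_wrist_force(),q_now())
def step(q):
    p=pose(q)[0]; r.move_l(p,rot=wxyz(tool(w,min(.25,.35-q),-np.pi/2)),vel=.08)
for q in np.linspace(.07,.77,11): 
    step(q); print(round(q,2),np.round(q_now(),4),T.current_wrist_force().round(1),round(T.current_opening(),4))
    if np.linalg.norm(T.current_wrist_force())>25 or T.current_opening()<.008: print("STOP"); break
print(T.current_t())
for c in("side","top"): cv2.imwrite(f"pics/{c}4.png",vision.snapshot(c)[:,:,::-1])
cv2.imwrite("pics/side4c.png",cv2.resize(cv2.imread("pics/side4.png")[70:220,180:330],(600,600),interpolation=cv2.INTER_CUBIC))
E
python3 p4.py
```

```text
opening 0.010574985736380972 19.998782873153687 [-1.31331337 -1.47328308  3.99973548] (np.float64(0.002167018825035283), np.float64(0.17539320061062677))
0.07 [0.066  0.1757] [2.2 0.4 4.5] 0.0103
0.14 [0.1394 0.1758] [1.8 0.3 6.3] 0.0103
0.21 [0.209  0.1753] [ 1.6 -0.9  4.6] 0.0101
0.28 [0.2769 0.1752] [ 1.6 -1.2  4.9] 0.0104
0.35 [0.3454 0.1752] [ 1.3 -1.8  4.9] 0.0105
0.42 [0.4156 0.1751] [ 0.7 -2.8  6.5] 0.0099
0.49 [0.486  0.1751] [ 0.3 -3.9  5.1] 0.0103
0.56 [0.5581 0.1749] [-0.2 -4.6  5.4] 0.01
0.63 [0.6289 0.1749] [ 0.1 -5.1  5.4] 0.0104
0.7 [0.7002 0.1748] [-0.8 -5.5  4.9] 0.0103
0.77 [0.771  0.1747] [-2.2 -6.   4.9] 0.0105
25.1667
```

View pics/side4c.png

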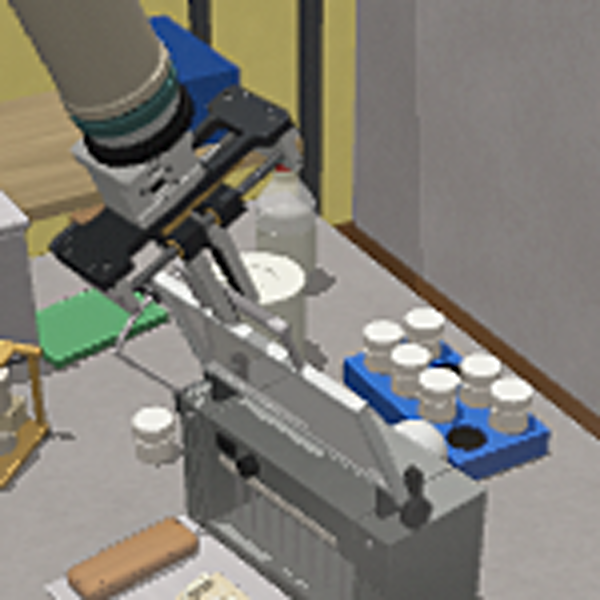

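The shield follows smoothly and the forces are small. In the side view the gripper now hides the marker. I'll move to the measured mark at about 0.815, then compare bar and marker in the same pictures.

```bash
cat > p5.py <<'E'
from p3 import *
def step(q,v=.04):
    r.move_l(pose(q)[0],rot=wxyz(tool(w,min(.25,.35-q),-np.pi/2)),vel=v)
def qof(p): 
    b=U.inv().apply(np.array(p)-H); return .35-np.arctan2(b[0],b[2]),np.hypot(b[0],b[2]),b[1]
if __name__=="__main__":
    step(.815); r.hold(.3); print(np.round(q_now(),4),T.current_wrist_force().round(1),T.current_opening())
    for c in("top","side"):
        for t in("marker_tip","shield_bar","shield_hinge"):
            v=[]
            for n in range(6):
                im=vision.snapshot(c)
                for d in models.mark_of(t,c):
                    g={"marker_tip":[.534,.265,.271],"shield_bar":pose(.815,-.006)[0],"shield_hinge":H}[t]
                    if np.linalg.norm(np.array(d["at"])-g)<.02: v.append(d["at"]); break
            if v: m=np.mean(v,0); print(c,t,len(v),m.round(4),np.round(qof(m),4) if t!="shield_hinge" else "")
        cv2.imwrite(f"pics/{c}5.png",im[:,:,::-1])
    f=lambda x,h:cv2.resize(x,None,fx=h/x.shape[0],fy=h/x.shape[0],interpolation=cv2.INTER_CUBIC)
    cv2.imwrite("pics/c5.png",np.hstack([f(cv2.imread("pics/top5.png")[135:205,150:220],400),f(cv2.imread("pics/side5.png")[120:190,190:260],400)]))
    print(T.current_t())
E
python3 p5.py
```

```text
[0.8089 0.1747] [-3.  -6.3  7.5] 0.010149214810864504
top marker_tip 6 [0.5347 0.2656 0.2688] [0.8205 0.1277 0.1426]
top shield_bar 5 [0.5389 0.1228 0.3108] [0.8153 0.1743 0.0012]
top shield_hinge 6 [0.6168 0.1341 0.156 ] 
side shield_bar 6 [0.5381 0.1202 0.3117] [ 0.8195  0.1757 -0.0012]
side shield_hinge 6 [0.6166 0.136  0.1532] 
29.5167
```

View pics/c5.png

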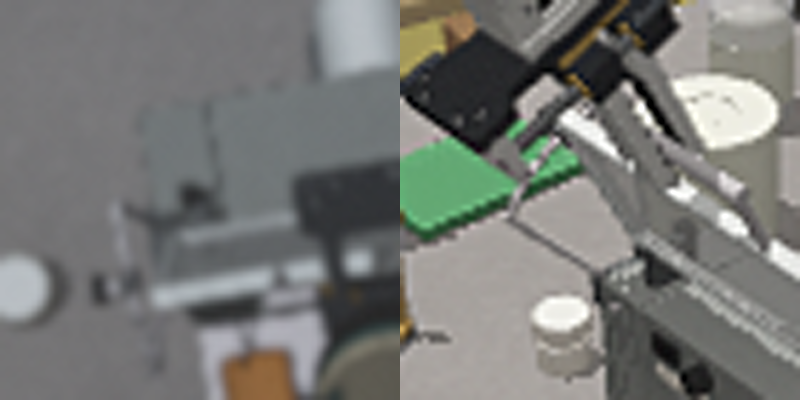

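```bash
python3 - <<'E'
from p5 import *
print(np.round(q_now(),4),T.current_wrist_force().round(1),T.current_t())
for q in(.75,.815,.88):
    for n,rr,y in(("block",.1,.139),("tip",.128,.139),("railend",.125,.125)):
        P=H+U.apply([rr*np.sin(.35-q),y,rr*np.cos(.35-q)]); print(q,n,((proj(P,"top")[0]-[150,135]+.5)*400/70).round(1))
im=cv2.imread("pics/top5.png")[135:205,150:220]
print(im[44:58,12:32].mean(2).astype(int))
E
```

```text
[0.8087 0.1747] [-2.7 -6.9  6.5] 29.5167
0.75 block [127.6 275.6]
0.75 tip [122.2 287.1]
0.75 railend [149.4 281.4]
0.815 block [130.  287.2]
0.815 tip [125.4 302.3]
0.815 railend [152.5 296.2]
0.88 block [132.5 298.6]
0.88 tip [128.7 317.2]
0.88 railend [155.6 310.7]
[[117 115 115 115 116 117 117 118 127 135 127 117 114 110  99  91  97 104
  100  95]
 [115 116 116 115 116 116 117 118 122 130 127 117 114 112 103  96 101 104
   98  96]
 [114 116 115 113 113 114 115 115 116 119 117 107 107 112 107 101 105 103
   95  96]
 [108 113 114 110 102 101 107 112 110 106 102  92  96 110 111 107 107 103
   95  96]
 [102 112 113 103  85  78  96 114 110  97  89  80  87 106 112 112 110 107
  103 107]
 [100 113 113 100  71  62  95 125 121  95  80  77  85 105 117 123 128 128
  129 136]
 [ 97 112 115 101  71  60  94 128 127  98  83  84  91 110 132 150 158 159
  160 168]
 [101 113 114 102  74  58  82 111 116 101  97 104 104 117 144 170 181 180
  178 177]
 [108 115 114 105  82  64  75  98 109 108 116 123 115 119 143 170 182 180
  172 163]
 [112 116 115 110  97  90  93 104 112 117 125 130 122 119 132 151 160 157
  147 132]
 [116 117 115 115 113 110 111 114 116 118 121 124 120 115 117 125 127 124
  121 112]
 [118 117 117 116 116 116 115 115 115 115 115 114 111 107 109 112 110 109
  112 112]
 [116 117 115 114 115 115 115 115 116 115 113 107 104 104 109 110 108 111
  113 116]
 [116 116 115 115 115 116 115 115 115 115 115 112 109 110 110 108 110 114
  116 116]]
```

The top picture agrees with the mark. The marker block (crop 130,286), the pointer (about 128,304) and the rail end (155,297) all match the projection for q≈0.815, and in camera terms bar and marker agree within about 0.01 rad. The bar is firmly held, so I'm handing in.

```bash
python3 -c "
from plant import r,telemetry as T
print(T.current_opening(),T.current_finger_force(),T.current_t()); print(r.sign_off())"
```

```text
0.010226869636653228 20.030503571033478 29.5167
the job is handed in; nothing more can be done
None
```

The cast stands teeth up and square on the pad with its heel to the suction mouth, within about 3 mm of centre, and the gripper is still holding the shield at the marker (within about 0.01 rad by the cameras); the job was handed in at 29.5 s.

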